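Level the drinks tray on its screw foot

TASK

Draw the spirit level straight up out of its slotted holder, stand it on the beech tray pointing along the tray's long side, and let go of it. Then grip the knob of the tray's screw foot, push down so that the springy tray end sits firmly on its foot, and turn the knob until the bubble stands midway between the two lines; finish while still gripping the knob and pushing it down, with the bubble centred. Leave the two mineral bottles and the stopper where they are.

Things in the scene. Friction and masses are not known exactly. Their poses are not given: they have to be found in the camera images.
- level_mid (a point): Spirit level: flat aluminium bar 180 long (its x axis), 14 thick (y), 46 high (z), 160 g, on its long narrow edge; this point is its centre, 23 above its underside. Solid in its lower 30; above, the middle 80 is a vial 12 thick, top 40 above the underside, open to view from above. At the start it stands in the holder, underside 10 above the work surface.
- bubble (a joint): The white bubble (16 long) in the vial of the level, read as the slope it shows, rad: 0 = midway between the two black lines (24 apart); positive = shifted towards the level's +x end because that end is higher. It shifts 0.45 m per rad (8 mm per degree), at most 0.05 rad (22 mm); it settles in about 1 s.
- tray_mid (a point): Centre of the floor (top face) of a beech tray on a low steel stand, 400 long (this frame's y axis) by 220 wide (x), floor 60 to 80 above the work surface; rim 10 thick, 12 above the floor. It pivots about an axis along x, 165 towards +y of this point; the screw foot's knob is 135 towards -y. Stand the level centred about 60 towards +y: fingers turning the knob need 75 around its axis.
- knob_grip (a point): Point on the axis of the black knob of the screw foot, 39 above the tray's floor: middle of the bar grip, 64 long (this frame's x axis), 16 thick (y), which spans 19 below to 15 above this point. Under the bar is the knob's disc, radius 36, upper face 19 below this point, on which fingertips can push down. z is the knob's axis, up but for the slope.
- knob (a joint): Knob angle, rad, growing clockwise seen from above, -0.3 to 3.6. Clockwise lifts the knob end of the tray by 0.03 rad of slope per rad (the knob rises 9 mm per rad); it stays where it is left and needs 0.1 to 0.2 N m. The uneven deck differs each time: at the start the knob end, when pressed, is too low, and the needed turn is about 0.8 to 2.2 rad clockwise.
- float (a joint): How far the tray floats above its foot, rad: 0.015 = unpressed (a spring holds the knob end 4.5 mm up, so the bubble reads wrongly), 0 = pressed firmly on the foot. Pressing takes 4 to 8 N down at the knob; beyond that the stop is hard. 9 to 16 N is a good push.
- holder: Slotted wooden holder, 220 long (x) by 75 (y), base 10 thick; origin at its underside's centre. Two pairs of posts, 62 to 105 from the centre along x, 45 high in all, hold the level's ends in a 17 wide slot; the middle 120 between them is open for fingers, down to the base.
- bottle1: Green glass mineral bottle, radius 36, 250 high, standing; origin at its underside. Leave alone.
- bottle2: The second such bottle. Leave alone.
- stopper: Silicone stopper, 44 across, 34 high, standing; origin at its underside. Leave alone.
Things that resemble listed ones, but are neither listed nor needed, are in the scene too. Leave any turquoise look-alike of the part that bears level_mid alone. Of the things shaped like the holder, the wooden one is meant.

How it is judged:
On the way, in this order (a step that is already met when the one before it is completed fails the run):
1. the level is drawn up clear of the holder (height (world z) of level_mid above 0.085 m and angle between level_mid's own z axis and vertical below 0.35 rad and contact force between level and holder below 0.05 N), for 0.1 s.
2. the level stands on the tray along its long side, let go (z of level_mid in the frame of tray_mid between 0.018 and 0.029 m and x of level_mid in the frame of tray_mid between -0.09 and 0.09 m and angle between the x axis of level_mid and the y axis of tray_mid, either way round below 0.2 rad and angle between the z axis of level_mid and the z axis of tray_mid, either way round below 0.06 rad and contact force between the fingers and level below 0.05 N), for 0.2 s.
At the end, for the whole second after the job is handed in: The level stands on the tray along its long side (within 0.2 rad), not touched by the gripper; the fingers are on the knob (over 2 N) and hold the tray pressed on its foot (float under 0.004 rad); the bubble is within 4 mm of the middle, between the lines, and the tray within 0.014 rad of level (all of step 2 and value of joint bubble between -0.009 and 0.009 rad and value of joint float below 0.004 rad and contact force between the fingers and knob above 2 N and angle between tray_mid's own z axis and vertical below 0.014 rad); the arm keeps its last pose, push and grip.
It fails at once if the mineral bottle is disturbed (moved over 30 mm) (distance of bottle1 from where it was at the start of the episode above 0.03 m).
It fails at once if the mineral bottle is disturbed (moved over 30 mm) (distance of bottle2 from where it was at the start of the episode above 0.03 m).
It fails at once if the stopper is disturbed (moved over 30 mm) (distance of stopper from where it was at the start of the episode above 0.03 m).
It also fails if it takes over 72 s, if anything falls off the work surface, if the arm or the gripper's body presses on something with over 40 N, if the wrist force passes 120 N, or if a joint passes its speed limit or range.

ROBOT

A 6-joint arm with a two-finger parallel gripper is mounted at the origin on the work surface. World frame = base frame: x ahead of the robot, y to its left, z up, the work surface at z = 0. Lengths are in m, angles in rad, forces in N, time in s.
With the tool pointing down it reaches from about 0.325 to 0.875 m from the base axis. Payload 4.4 kg.
Tool frame: the origin (TCP) lies on the centre line of the jaws, within the pads' length; the fingertips stand 11 mm ahead of it and the grasp point (between the pads) lies 8 mm behind it; z points along the fingers, y is the direction in which the jaws open and shut (so a half turn about z gives the same grasp; the last joint's range is limited). The gripper opens to 85 mm and grips with 20 to 120 N. Pads are 22 mm wide; open, the fingers measure 114 mm over their backs; the gripper's body (76 mm by 85 mm) begins 54 mm behind the grasp point. The pads swing forward as they close: fully open they stand 13 mm farther back than shut.
Start: joints at [-1.466, 0.207, 1.542, -0, 1.393, -0.15], TCP at [0.145, -0.556, 0.242] pointing down, gripper open.
Joint ranges: [-2.73, 2.73], [-0.86, 2.22], [0.23, 2.46], [-1.11, 4.25], [0.08, 2.63], [-2.82, 2.82]. Speed limits (rad/s): [2.79, 2.79, 3.14, 3.14, 3.14, 3.14].

INTERFACE

Orientations are given as a unit quaternion [x, y, z, w].
In Python, from bench import bot, viewer, spotter gives the robot as it stands.
- The arm moves only by the tool play_rows, never from a script. Its argument "moves" is a list of rows, each a list of 2 entries, a list of its own where there are three numbers: the shift along the tool's x, y, z as a fraction of full scale, then the turn, a rotation vector about the tool's x, y, z as a fraction of full scale. A call has 1 to 20 rows; each row is the pose to reach, as a shift and turn from the pose measured when the call began, along the tool's axes at that moment, turning the shorter way round; what a row does not reach only later rows make up. Full scale, the value 1, is 0.2 m for a shift and pi rad for a turn. A row lasts 1/8 s, in which the tool goes at most 62.5 mm and 10.7 degrees, less where a joint would pass 70% of its speed; a pose out of reach is approached as far as the arm can. A call with a number of a shift or a turn outside -1 to 1 is refused whole. A call with a gripper value outside its range is refused whole. "claw" is the closure in counts, from 0 (fully open) to 255 (shut), set as the call begins (left out, the last holds). The fingers move at their own pace and stop on an object; the grip force is fixed at half the most. Time passes only in rows, so rows that repeat a pose let the fingers close. It gives the time, the measured TCP pose, the force and the opening at its end, in the units of the state.
- bot.observe(): the state, without advancing time (a new reading comes with each control period).
- viewer.snapshot(name): name is "scene" or "top"; returns a dict with "frame" (384x512x3 uint8, red, green, blue), "vfov" (degrees; the focal length in pixels is half the picture's height over the tangent of half this angle, whatever the lens; pixels are square), "cx", "cy" (the principal point, pixels), "camera_from_world" (4x4, takes a point from world to camera coordinates). Camera axes: x right, y up, looking along -z (the intrinsics and any distortion apply to the point x, -y, -z); pixel columns grow to the right and rows downward; lengths in m; the calibration is good to about 2 mm. A picture is of the moment at which its call begins. There is no depth.
- bot.close_job(): hands the job in, once; it reports no verdict.
Trained networks look in the newest picture that a camera, given by its name, has taken for a name from the list of things; names that differ only in an ending like _2 or _b are one class to them, and where a whole thing is asked for, a point or a joint stands for the part that bears it (a point fixed in the world has none). Each returns a list of dicts, best first, with "score" (0 to 1); they miss things now and then, are a little off and sometimes report something else, mostly with a low value. They report only what shows in the picture. A call takes as long as a camera call. They do not tell look-alikes from the thing itself.
- spotter.spot_in(camera, query): "point" ([x, y, z] in m, in the coordinates of the camera as it stood for that picture, good to about 4 mm: the middle of the surface that is visible of it).
The state is a dict: "time_s": time; "joint_pos": joint angles; "joint_velocities": joint speeds; "joint_torque": joint torques, N m; "ee_pos": TCP position; "tcp_rot": TCP orientation; "wrist_force": force on the tool from outside, world axes, zero at the start; "ft_torque": the same for the moment, N m; "grip_width": finger opening in m.
Only numpy, scipy, OpenCV 4.12 (cv2) and the standard library are available. Lean on these libraries where they do the work, as an engineer would, in place of code of your own. Each camera call takes 0.05 s, during which the arm holds its last target.

## Working session

There is one attempt and no reset: what is moved stays moved. The work goes in short steps, Python scripts to look and compute and a tool call to move; the robot and the scene stay as the last step left them, time stands still between calls to the robot, and variables do not carry over. Pictures are saved under pics/ and viewed, and the job is handed in when it is done.

Besides the shell and the picture viewer there is one more tool, called after "Emit:" as name([rows], argument=value, ...), one row to a line, values as JSON. play_rows: Moves the arm, as the interface text tells. Its arguments: {"type":"object","properties":{"moves":{"type":"array","items":{"type":"array"}},"claw":{"type":"number"}},"required":["moves"]}

```bash
ls; mkdir -p pics
python3 - <<'E'
from bench import bot, viewer, spotter
import cv2, numpy as np
print(bot.observe())
for n in ("scene","top"):
    s=viewer.snapshot(n)
    cv2.imwrite(f"pics/{n}0.png",s["frame"][:,:,::-1])
    print(n,{k:v for k,v in s.items() if k!="frame"})
    M=np.linalg.inv(s["camera_from_world"])
    for q in ["level_mid","tray_mid","knob_grip","holder","bottle1","stopper","bubble"]:
        try:
            for d in spotter.spot_in(n,q)[:4]:
                p=M@np.r_[d["point"],1]; print(n,q,round(d["score"],2),p[:3].round(3))
        except Exception as e: print(q,e)
E
```

```text
pics
{'time_s': 0.0, 'joint_pos': array([-1.46550745e+00,  2.07419622e-01,  1.54298659e+00,  2.25932917e-06,
        1.39349167e+00, -1.50513414e-01]), 'joint_velocities': array([-4.63206126e-06, -1.01646465e-03, -6.10926890e-04,  9.32540533e-04,
        6.94280395e-04, -7.34606749e-04]), 'joint_torque': array([-8.29002856e-04, -3.83036363e+01, -2.91596299e+01, -3.46257211e-04,
        1.05639186e-02, -5.57667406e-06]), 'ee_pos': array([ 0.14539071, -0.55554689,  0.24111047]), 'tcp_rot': array([ 9.91831159e-01,  1.27552433e-01,  2.71725003e-05, -1.15229712e-03]), 'wrist_force': array([0.49686098, 0.57286584, 0.53160863]), 'ft_torque': array([-0.01143512,  0.03310268, -0.06717808]), 'grip_width': 0.08526022741716935}
scene {'vfov': 42.347626933171014, 'cx': 260.94755581272426, 'cy': 192.13450783362626, 'camera_from_world': array([[ 0.39137324,  0.92018594, -0.00921032, -0.17962328],
       [-0.6960366 ,  0.30255556,  0.65114759,  0.38291645],
       [ 0.60196349, -0.24843102,  0.75889524, -2.05722613],
       [ 0.        ,  0.        ,  0.        ,  1.        ]])}
scene level_mid 0.74
[... 572 characters left out ...]
e-01,  5.35691908e-04,
         1.42043279e-02],
       [ 9.94862549e-01, -1.44194109e-02,  1.00202736e-01,
        -4.56548587e-01],
       [-1.00184395e-01,  1.99051805e-03,  9.94966896e-01,
        -9.33102888e-01],
       [ 0.00000000e+00,  0.00000000e+00,  0.00000000e+00,
         1.00000000e+00]])}
top level_mid 0.69 [ 0.453 -0.466  0.04 ]
top level_mid 0.64 [ 0.596 -0.3    0.048]
top tray_mid 0.97 [0.529 0.151 0.076]
top knob_grip 0.66 [ 0.404 -0.134  0.031]
top knob_grip 0.64 [0.529 0.017 0.093]
top holder 0.97 [ 0.596 -0.29   0.012]
top holder 0.56 [ 0.279 -0.294  0.012]
top bottle1 0.85 [0.61  0.448 0.159]
top bottle1 0.58 [0.495 0.443 0.162]
top stopper 0.64 [ 0.401 -0.135  0.035]
```

View pics/scene0.png

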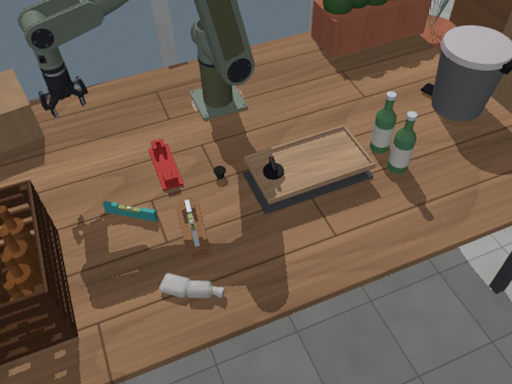

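View pics/top0.png

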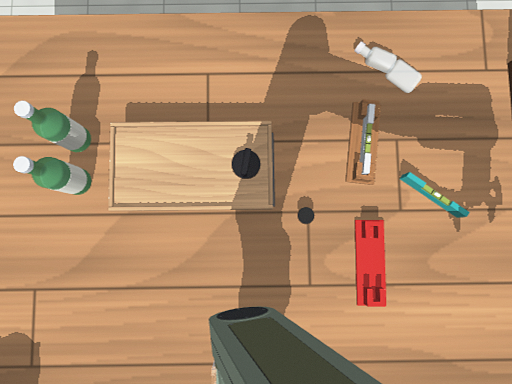

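The scene picture shows the aluminium level in the wooden holder at about (192,223), or (367,140) in the top view. Look-alikes are the turquoise level at top (435,195) and the red holder at top (370,260). The black knob is at top (246,163) and the stopper at top (306,215). The level I want is the one in the wooden holder, so I'll check that with close crops.

```bash
cat > h.py <<'E'
from bench import bot, viewer, spotter
import cv2, numpy as np
from scipy.spatial.transform import Rotation as R
def K(s):
    f=s["frame"].shape[0]/2/np.tan(np.radians(s["vfov"]/2)); return f,s["cx"],s["cy"]
def proj(s,p):
    f,cx,cy=K(s); c=(s["camera_from_world"]@np.r_[p,1])[:3]; return np.array([cx+f*c[0]/-c[2], cy-f*c[1]/-c[2]])
def back(s,uv,z):
    f,cx,cy=K(s); M=np.linalg.inv(s["camera_from_world"]); d=M[:3,:3]@np.array([(uv[0]-cx)/f,-(uv[1]-cy)/f,-1]); o=M[:3,3]
    return o+d*(z-o[2])/d[2]
def crop(s,name,u0,v0,u1,v1,k):
    im=s["frame"][v0:v1,u0:u1,::-1]; im=cv2.resize(im,None,fx=k,fy=k,interpolation=cv2.INTER_CUBIC); cv2.imwrite("pics/"+name+".png",im)
E
python3 - <<'E'
from h import *
t=viewer.snapshot("top"); s=viewer.snapshot("scene")
print(t.keys())
crop(t,"lev_top",335,90,390,195,6); crop(s,"lev_sc",165,190,225,265,8)
crop(t,"tray_top",100,115,285,215,4); crop(s,"tray_sc",235,120,385,210,5)
print(proj(s,[0.145,-0.556,0.242]),proj(s,[0.6,-0.3,0.05]),proj(t,[0.6,-0.3,0.05]))
crop(s,"grip_sc",30,50,110,130,6)
E
```

```text
dict_keys(['frame', 'vfov', 'cx', 'cy', 'camera_from_world'])
[ 69.45481672 110.52777361] [191.67314475 221.21793815] [367.98459735 137.98564456]
```

View pics/lev_top.png

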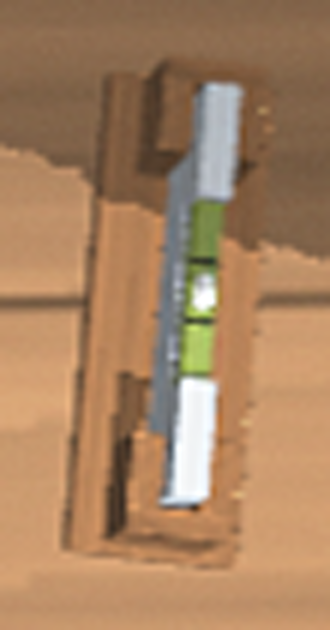

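View pics/lev_sc.png

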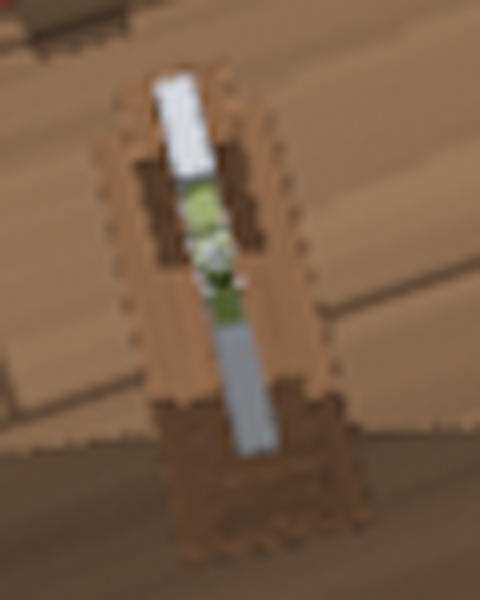

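View pics/tray_top.png

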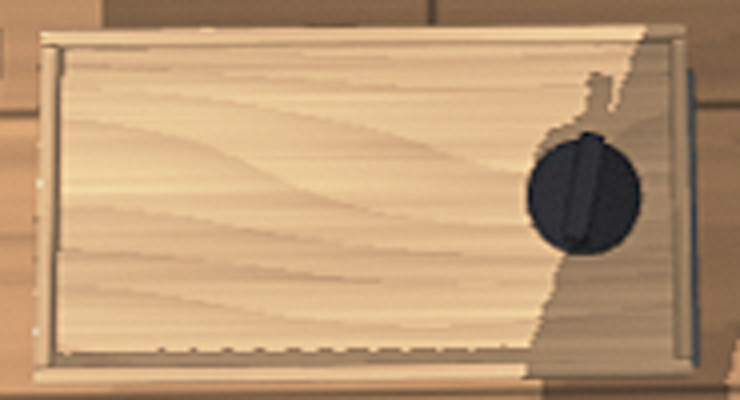

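View pics/tray_sc.png

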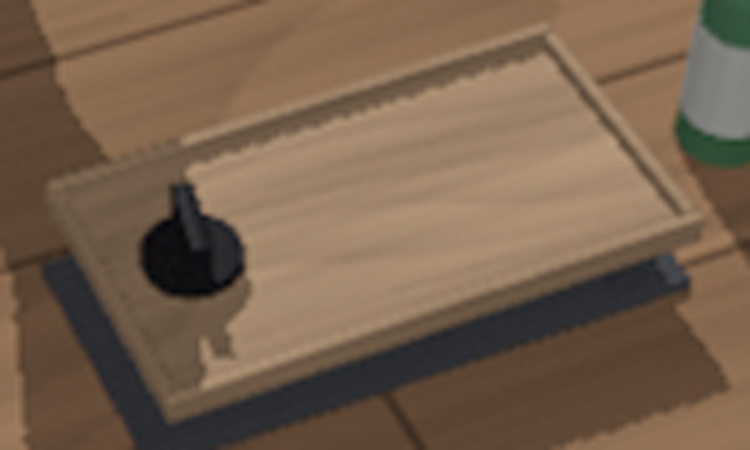

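View pics/grip_sc.png

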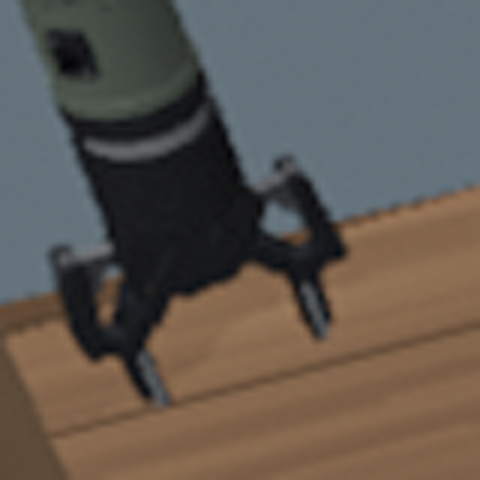

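Run:
```python
from h import *
t=viewer.snapshot("top"); s=viewer.snapshot("scene")
def L(n,im,a,b,z):
    A,B=back(im,a,z),back(im,b,z); d=A-B; print(n,A.round(4),B.round(4),((A+B)/2).round(4),np.linalg.norm(d).round(4),np.degrees(np.arctan2(d[1],d[0])).round(2))
L("lev top",t,(335+221/6,90+83/6),(335+186/6,90+502/6),.056)
L("lev sc",s,(165+257/8,190+452/8),(165+175/8,190+76/8),.056)
# tray corners outer rim top view (crop /4 + (100,115))
c=lambda u,v:(100+u/4,115+v/4); d=lambda u,v:(235+u/5,120+v/5)
for n,im,P in (("top",t,[c(41,32),c(685,27),c(692,372),c(34,380)]),("sc",s,[d(545,25),d(700,220),d(172,415),d(48,188)])):
    Q=[back(im,p,.085) for p in P]
    print(n,[q.round(4)[:2] for q in Q],np.mean(Q,0).round(4),[np.linalg.norm(Q[i]-Q[i-1]).round(4) for i in range(4)])
print("disc",back(t,c(584,195),.09),back(s,d(193,254),.09))
print("bar", [back(t,c(*p),.125).round(4) for p in ((592,137),(575,242))])
```

```text
lev top [ 0.688  -0.3121  0.056 ] [ 0.5066 -0.2887  0.056 ] [ 0.5973 -0.3004  0.056 ] 0.183 -7.37
lev sc [ 0.7039 -0.3153  0.056 ] [ 0.5124 -0.2877  0.056 ] [ 0.6081 -0.3015  0.056 ] 0.1934 -8.21
top [array([0.6381, 0.3487]), array([ 0.6355, -0.0503]), array([ 0.4212, -0.0501]), array([0.4221, 0.3479])] [0.5292 0.149  0.085 ] [np.float64(0.2159), np.float64(0.399), np.float64(0.2143), np.float64(0.3981)]
sc [array([0.4258, 0.3468]), array([0.6421, 0.3461]), array([ 0.6562, -0.0537]), array([ 0.4356, -0.0508])] [0.5399 0.1471 0.085 ] [np.float64(0.3978), np.float64(0.2163), np.float64(0.4), np.float64(0.2206)]
disc [0.52984238 0.01370632 0.09      ] [0.53718051 0.01392858 0.09      ]
bar [array([0.5576, 0.0084, 0.125 ]), array([0.4954, 0.0192, 0.125 ])]
```

```bash
cat >> h.py <<'E'
def go(pos,yaw,axis=None):
    o=bot.observe(); Rm=R.from_quat(o["tcp_rot"]); c,s=np.cos(np.radians(yaw)),np.sin(np.radians(yaw))
    T=R.from_matrix(np.array([[c,s,0],[s,-c,0],[0,0,-1]]))
    if axis is not None: T=R.from_rotvec(axis)*T
    d=Rm.inv().apply(np.array(pos)-o["ee_pos"])/0.2; r=(Rm.inv()*T).as_rotvec()/np.pi
    print("t",round(o["time_s"],2),"pos",o["ee_pos"].round(4),"F",o["wrist_force"].round(2),"w",round(o["grip_width"],4))
    print("shift",d.round(3),"turn",r.round(3), "q",o["joint_pos"].round(2))
E
python3 -c "
from h import *
go([.6,-.3,.16],-7.8)"
```

```text
t 1.0 pos [ 0.1455 -0.5563  0.2423] F [-0.44 -0.33  0.03] w 0.0851
shift [ 2.523 -0.665  0.411] turn [0.    0.    0.125] q [-1.47  0.21  1.54 -0.    1.39 -0.15]
```

Emit:
play_rows([
  [[0.25,-0.07,0],[0,0,0]],
  [[0.5,-0.13,0],[0,0,0]],
  [[0.75,-0.2,0],[0,0,0]],
  [[1,-0.27,0],[0,0,0]],
], claw=0)

```text
time_s: 1.5
ee_pos: [0.3266, -0.4526, 0.2425]
tcp_rot: [0.992, 0.127, 0.0, 0.0]
wrist_force: [-0.5, -0.3, -0.2]
grip_width: 0.085
```

Emit:
play_rows([
  [[0.25,-0.07,0],[0,0,0]],
  [[0.5,-0.13,0],[0,0,0]],
  [[0.75,-0.2,0],[0,0,0]],
  [[1,-0.26,0],[0,0,0]],
])

```text
time_s: 2.0
ee_pos: [0.5084, -0.3508, 0.2426]
tcp_rot: [0.992, 0.127, 0.0, 0.0]
wrist_force: [-0.8, -0.7, 0.3]
grip_width: 0.0852
```

```bash
python3 -c "
from h import *
go([.6,-.3,.16],-7.8)"
```

```text
t 2.0 pos [ 0.5084 -0.3508  0.2426] F [-0.82 -0.74  0.29] w 0.0852
shift [ 0.507 -0.13   0.413] turn [ 0.    -0.     0.125] q [-0.74  0.3   1.43 -0.    1.41  0.57]
```

Emit:
play_rows([
  [[0.25,-0.07,0.2],[0,0,0.06]],
  [[0.507,-0.13,0.413],[0,0,0.125]],
  [[0.507,-0.13,0.413],[0,0,0.125]],
  [[0.507,-0.13,0.413],[0,0,0.125]],
  [[0.507,-0.13,0.413],[0,0,0.125]],
])

```text
time_s: 2.62
ee_pos: [0.5999, -0.3018, 0.1621]
tcp_rot: [0.998, -0.069, 0.002, 0.001]
wrist_force: [-0.5, 0.2, 0.8]
grip_width: 0.0854
```

Run:
```python
from h import *
go([.6,-.3,.16],-7.8)
t=viewer.snapshot("top"); s=viewer.snapshot("scene")
crop(t,"a_top",310,70,430,210,4); crop(s,"a_sc",140,100,260,280,3.3)
o=bot.observe(); Rm=R.from_quat(o["tcp_rot"])
for n,im,off,k in (("top",t,(310,70),4),("sc",s,(140,100),3.3)):
    for dz in (0,-.002,.011):
        for dy in (-.0425,.0425):
            print(n,dz,dy,((proj(im,o["ee_pos"]+Rm.apply([0,dy,dz]))-off)*k).round(1))
```

```text
t 2.62 pos [ 0.5999 -0.3018  0.1621] F [-0.54  0.24  0.78] w 0.0854
shift [-0.001 -0.009  0.011] turn [ 0.001 -0.001 -0.001] q [-0.59  0.47  1.36 -0.    1.3   1.11]
top 0 -0.0425 [224.3 211.9]
top 0 0.0425 [374.3 229.9]
top -0.002 -0.0425 [225.4 210.8]
top -0.002 0.0425 [375.7 228.9]
top 0.011 -0.0425 [218.3 217.5]
top 0.011 0.0425 [366.3 235.3]
sc 0 -0.0425 [200.2 316.7]
sc 0 0.0425 [108.3 335.7]
sc -0.002 -0.0425 [199.9 315.3]
sc -0.002 0.0425 [108.  334.3]
sc 0.011 -0.0425 [201.4 324.4]
sc 0.011 0.0425 [110.  343.4]
```

View pics/a_top.png

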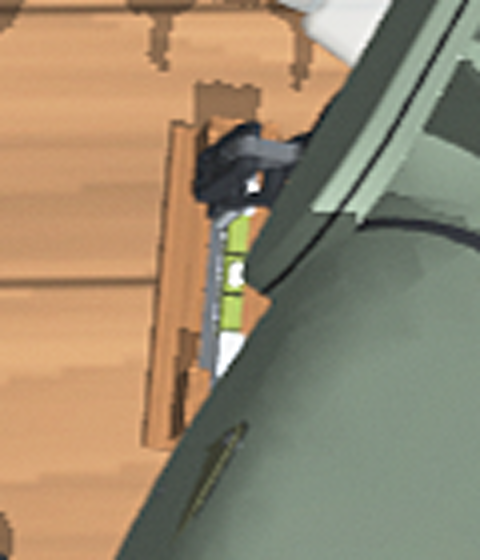

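View pics/a_sc.png

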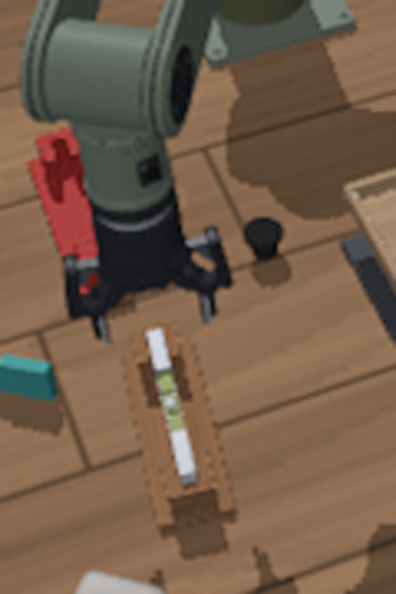

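Emit:
play_rows([
  [[0,-0.005,0.2],[0,0,0]],
  [[0,-0.005,0.4],[0,0,0]],
  [[0,-0.005,0.55],[0,0,0]],
  [[0,-0.005,0.67],[0,0,0]],
  [[0,-0.005,0.67],[0,0,0]],
  [[0,-0.005,0.67],[0,0,0]],
])

```text
time_s: 3.48
ee_pos: [0.6012, -0.3025, 0.0303]
tcp_rot: [0.998, -0.07, 0.003, 0.002]
wrist_force: [0.6, -0.2, -0.3]
grip_width: 0.0854
```

Run:
```python
from h import *
go([.6,-.3,.027],-7.8)
t=viewer.snapshot("top"); s=viewer.snapshot("scene")
crop(t,"b_top",310,70,430,210,4); crop(s,"b_sc",140,140,260,280,4)
```

```text
t 3.48 pos [ 0.6012 -0.3025  0.0303] F [ 0.59 -0.18 -0.25] w 0.0854
shift [-0.008 -0.012  0.016] turn [ 0.001 -0.002 -0.001] q [-0.59  0.63  1.43 -0.    1.08  1.12]
```

View pics/b_sc.png

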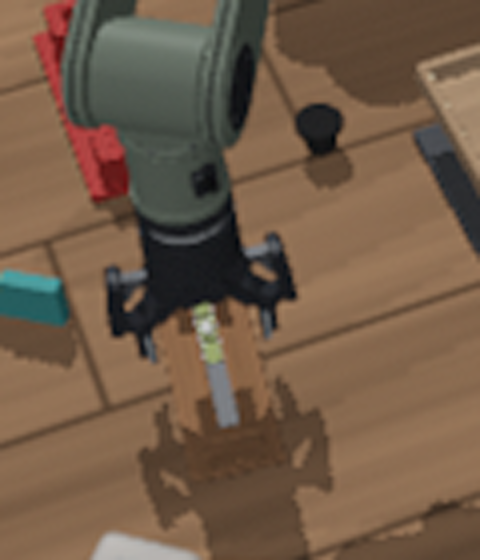

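View pics/b_top.png

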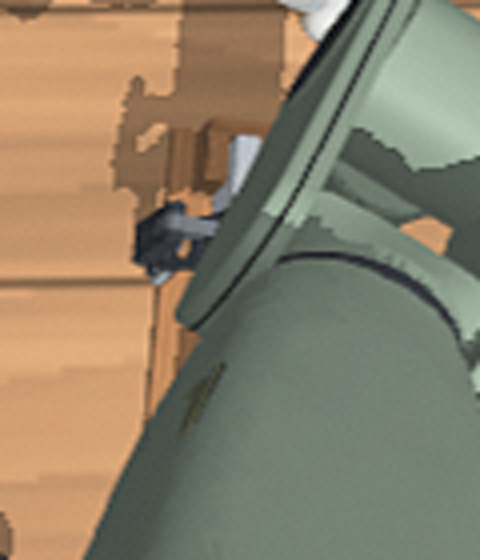

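Emit:
play_rows([
  [[0,0,0.015],[0,0,0]],
  [[0,0,0.015],[0,0,0]],
  [[0,0,0.015],[0,0,0]],
  [[0,0,0.015],[0,0,0]],
  [[0,0,0.015],[0,0,0]],
  [[0,0,0.015],[0,0,0]],
  [[0,0,0.015],[0,0,0]],
  [[0,0,0.015],[0,0,0]],
], claw=255)

```text
time_s: 4.58
ee_pos: [0.6019, -0.3025, 0.0279]
tcp_rot: [0.998, -0.069, 0.004, 0.003]
wrist_force: [0.8, 0.5, 1.0]
grip_width: 0.0129
```

Emit:
play_rows([
  [[0,0,-0.1],[0,0,0]],
  [[0,0,-0.25],[0,0,0]],
  [[0,0,-0.4],[0,0,0]],
  [[0,0,-0.6],[0,0,0]],
  [[0,0,-0.75],[0,0,0]],
  [[0,0,-0.75],[0,0,0]],
  [[0,0,-0.75],[0,0,0]],
])

```text
time_s: 5.45
ee_pos: [0.6, -0.3012, 0.1767]
tcp_rot: [0.998, -0.069, 0.003, 0.002]
wrist_force: [0.4, 0.5, -2.0]
grip_width: 0.0131
```

Run:
```python
from h import *
go([.53,.209,.18],90)
s=viewer.snapshot("scene"); t=viewer.snapshot("top")
crop(s,"c_sc",130,120,270,270,4)
```

```text
t 5.45 pos [ 0.6    -0.3012  0.1767] F [ 0.42  0.46 -2.04] w 0.0131
shift [-0.7   -2.478 -0.029] turn [ 0.002 -0.    -0.544] q [-0.59  0.46  1.35 -0.    1.33  1.12]
```

View pics/c_sc.png

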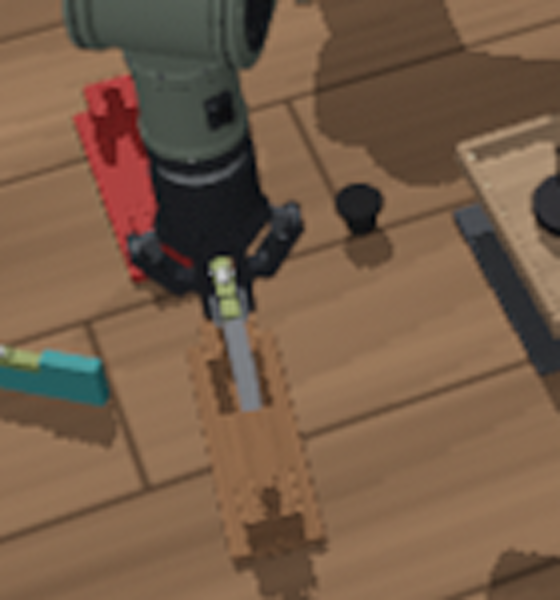

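Emit:
play_rows([
  [[-0.06,-0.2,0],[0,0,0]],
  [[-0.15,-0.45,-0.02],[0,0,0]],
  [[-0.22,-0.7,-0.03],[0,0,0]],
  [[-0.28,-1,-0.04],[0,0,0]],
])

```text
time_s: 6.05
ee_pos: [0.5702, -0.0936, 0.1807]
tcp_rot: [0.998, -0.07, 0.0, 0.001]
wrist_force: [0.4, 1.2, -2.1]
grip_width: 0.0132
```

Emit:
play_rows([
  [[-0.06,-0.2,0],[0,0,-0.03]],
  [[-0.15,-0.45,0],[0,0,-0.08]],
  [[-0.22,-0.7,0],[0,0,-0.13]],
  [[-0.28,-1,0],[0,0,-0.18]],
])

```text
time_s: 6.55
ee_pos: [0.5413, 0.1134, 0.1786]
tcp_rot: [0.977, 0.213, -0.002, 0.001]
wrist_force: [0.5, -0.0, -1.1]
grip_width: 0.0124
```

Run:
```python
from h import *
go([.534,.209,.18],90)
```

```text
t 6.55 pos [0.5413 0.1134 0.1786] F [ 0.49 -0.04 -1.15] w 0.0124
shift [ 0.166 -0.45  -0.008] turn [-0.     0.001 -0.363] q [ 0.05  0.22  1.66 -0.    1.26  1.19]
```

Emit:
play_rows([
  [[0.05,-0.15,0],[0,0,-0.05]],
  [[0.1,-0.3,0],[0,0,-0.1]],
  [[0.166,-0.45,0],[0,0,-0.15]],
  [[0.166,-0.45,0],[0,0,-0.2]],
  [[0.166,-0.45,0],[0,0,-0.26]],
  [[0.166,-0.45,0],[0,0,-0.32]],
  [[0.166,-0.45,0],[0,0,-0.363]],
  [[0.166,-0.45,0],[0,0,-0.363]],
  [[0.166,-0.45,0],[0,0,-0.363]],
])

```text
time_s: 7.68
ee_pos: [0.5334, 0.2089, 0.1773]
tcp_rot: [0.708, 0.706, -0.003, -0.001]
wrist_force: [0.1, 0.1, -2.4]
grip_width: 0.0126
```

Run:
```python
from h import *
go([.534,.209,.11],90)
s=viewer.snapshot("scene"); t=viewer.snapshot("top")
crop(s,"d_sc",230,60,390,220,4);crop(t,"d_top",90,100,290,230,4)
```

```text
t 7.67 pos [0.5334 0.2089 0.1773] F [ 0.07  0.1  -2.37] w 0.0126
shift [0.002 0.005 0.337] turn [-0.002  0.001 -0.001] q [ 0.22  0.27  1.61 -0.    1.27  0.23]
```

View pics/d_sc.png

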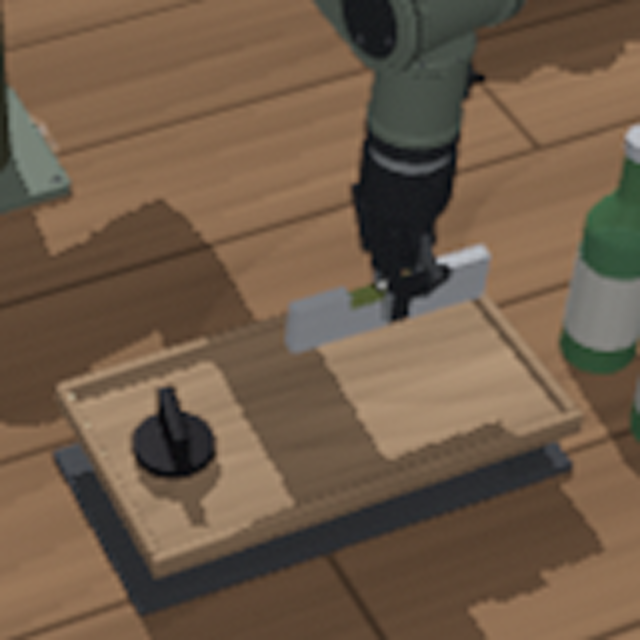

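View pics/d_top.png

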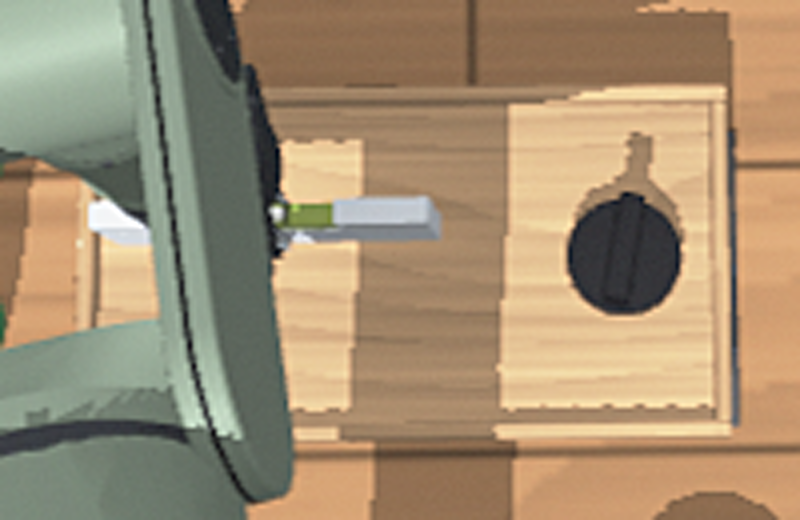

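Emit:
play_rows([
  [[0,0,0.1],[0,0,0]],
  [[0,0,0.2],[0,0,0]],
  [[0,0,0.3],[0,0,0]],
  [[0,0,0.35],[0,0,0]],
  [[0,0,0.375],[0,0,0]],
  [[0,0,0.375],[0,0,0]],
  [[0,0,0.375],[0,0,0]],
])

```text
time_s: 8.65
ee_pos: [0.5341, 0.2089, 0.1038]
tcp_rot: [0.708, 0.706, -0.002, -0.0]
wrist_force: [0.0, 0.5, -2.1]
grip_width: 0.0129
```

Emit:
play_rows([
  [[0,0,0.015],[0,0,0]],
  [[0,0,0.025],[0,0,0]],
  [[0,0,0.025],[0,0,0]],
  [[0,0,0.025],[0,0,0]],
])

```text
time_s: 9.15
ee_pos: [0.5342, 0.2089, 0.0987]
tcp_rot: [0.708, 0.706, -0.002, -0.0]
wrist_force: [0.8, -0.6, -1.8]
grip_width: 0.0127
```

Run:
```python
from h import *
go([.534,.209,.11],90)
s=viewer.snapshot("scene"); 
crop(s,"e_sc",280,90,390,190,6)
```

```text
t 9.15 pos [0.5342 0.2089 0.0987] F [ 0.8  -0.62 -1.75] w 0.0127
shift [ 0.    -0.001 -0.056] turn [-0.001  0.001 -0.001] q [ 0.22  0.36  1.67 -0.    1.12  0.23]
```

View pics/e_sc.png

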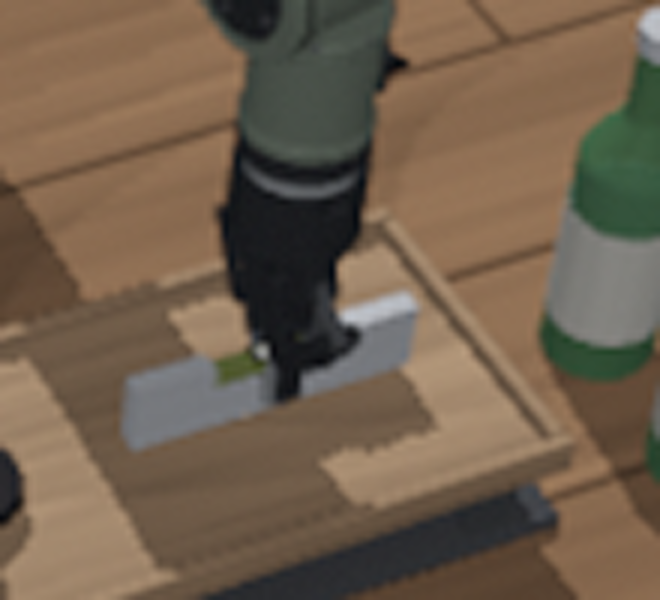

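Emit:
play_rows([
  [[0,0,0.02],[0,0,0]],
  [[0,0,0.03],[0,0,0]],
  [[0,0,0.03],[0,0,0]],
  [[0,0,0.03],[0,0,0]],
])

```text
time_s: 9.7
ee_pos: [0.5342, 0.2089, 0.093]
tcp_rot: [0.708, 0.706, -0.002, 0.0]
wrist_force: [-1.8, -1.0, 0.7]
grip_width: 0.013
```

Emit:
play_rows([
  [[0,0,0.02],[0,0,0]],
  [[0,0,0.03],[0,0,0]],
  [[0,0,0.03],[0,0,0]],
  [[0,0,0.03],[0,0,0]],
])

```text
time_s: 10.2
ee_pos: [0.5357, 0.2087, 0.0903]
tcp_rot: [0.708, 0.707, -0.001, 0.001]
wrist_force: [-5.3, -3.5, 15.5]
grip_width: 0.013
```

Emit:
play_rows([
  [[0,0,-0.005],[0,0,0]],
  [[0,0,-0.01],[0,0,0]],
])

```text
time_s: 10.45
ee_pos: [0.5358, 0.2087, 0.0923]
tcp_rot: [0.708, 0.707, -0.0, 0.001]
wrist_force: [-0.2, 0.2, -0.7]
grip_width: 0.0128
```

Emit:
play_rows([
  [[0,0,0],[0,0,0]],
  [[0,0,0],[0,0,0]],
  [[0,0,0],[0,0,0]],
  [[0,0,0],[0,0,0]],
  [[0,0,0],[0,0,0]],
  [[0,0,0],[0,0,0]],
  [[0,0,0],[0,0,0]],
], claw=0)

```text
time_s: 11.32
ee_pos: [0.5358, 0.2087, 0.0923]
tcp_rot: [0.708, 0.707, -0.0, 0.001]
wrist_force: [-0.3, 0.2, 0.4]
grip_width: 0.0856
```

Run:
```python
from h import *
go([.534,.209,.11],90)
s=viewer.snapshot("scene"); 
crop(s,"f_sc",280,90,390,190,6)
```

```text
t 11.32 pos [0.5358 0.2087 0.0923] F [-0.33  0.19  0.38] w 0.0856
shift [ 0.001 -0.009 -0.088] turn [ 0.     0.001 -0.001] q [ 0.22  0.37  1.67 -0.    1.1   0.23]
```

View pics/f_sc.png

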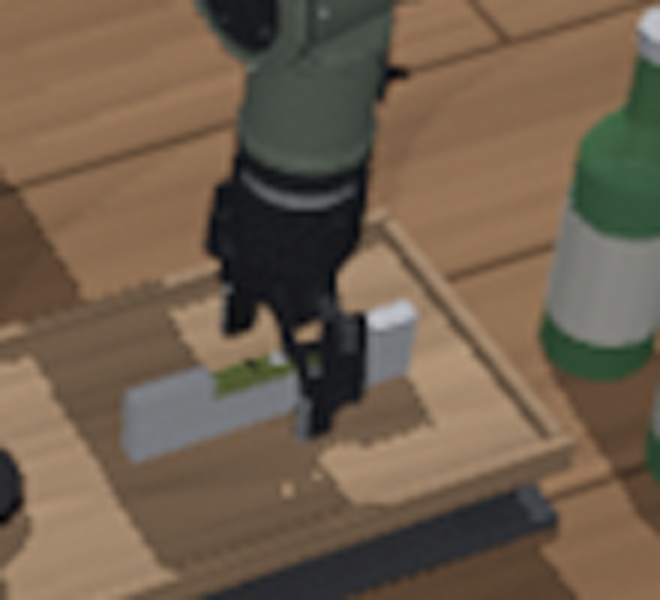

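Released, and the level is standing. I'll lift straight up and check it.

Emit:
play_rows([
  [[0,0,-0.1],[0,0,0]],
  [[0,0,-0.3],[0,0,0]],
  [[0,0,-0.55],[0,0,0]],
  [[0,0,-0.7],[0,0,0]],
  [[0,0,-0.7],[0,0,0]],
])

```text
time_s: 12.0
ee_pos: [0.5378, 0.2096, 0.2361]
tcp_rot: [0.708, 0.707, 0.003, 0.003]
wrist_force: [0.8, -0.1, -0.5]
grip_width: 0.0852
```

Run:
```python
from h import *
go([.534,.014,.22],170)
```

```text
t 12.0 pos [0.5378 0.2096 0.2361] F [ 0.83 -0.07 -0.52] w 0.0852
shift [-0.978 -0.018  0.081] turn [ 0.002  0.002 -0.445] q [ 0.22  0.21  1.55 -0.    1.37  0.23]
```

Emit:
play_rows([
  [[-0.2,0,0],[0,0,-0.05]],
  [[-0.4,-0.01,0],[0,0,-0.1]],
  [[-0.6,-0.01,0.02],[0,0,-0.15]],
  [[-0.8,-0.018,0.05],[0,0,-0.21]],
  [[-0.978,-0.018,0.08],[0,0,-0.27]],
  [[-0.978,-0.018,0.08],[0,0,-0.33]],
  [[-0.978,-0.018,0.08],[0,0,-0.39]],
  [[-0.978,-0.018,0.08],[0,0,-0.445]],
  [[-0.978,-0.018,0.08],[0,0,-0.445]],
  [[-0.978,-0.018,0.08],[0,0,-0.445]],
])

```text
time_s: 13.25
ee_pos: [0.5334, 0.0141, 0.2191]
tcp_rot: [0.088, 0.996, 0.0, 0.004]
wrist_force: [-0.5, 0.0, -0.4]
grip_width: 0.0851
```

Run:
```python
from h import *
go([.534,.014,.22],170)
s=viewer.snapshot("scene"); t=viewer.snapshot("top")
crop(s,"g_sc",230,60,390,220,4);crop(t,"g_top",90,100,290,230,4)
```

```text
t 13.25 pos [0.5334 0.0141 0.2191] F [-0.53  0.04 -0.4 ] w 0.0851
shift [-0.003 -0.    -0.004] turn [ 0.     0.002 -0.001] q [-0.14  0.13  1.67  0.    1.33 -1.53]
```

View pics/g_sc.png

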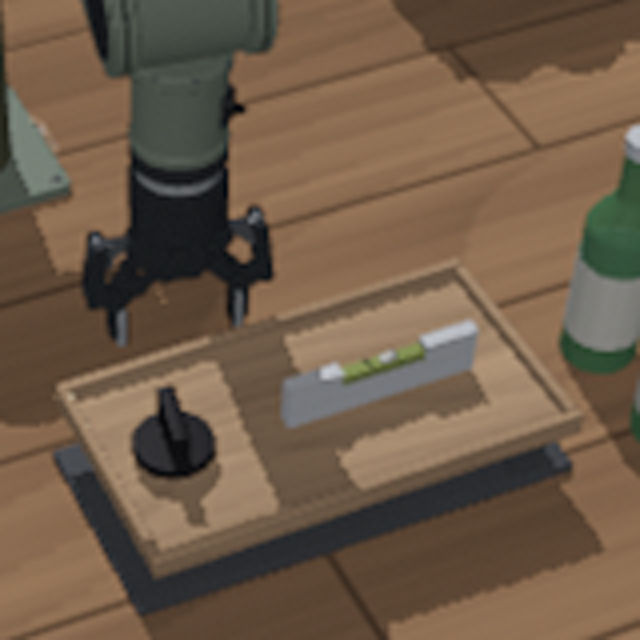

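View pics/g_top.png

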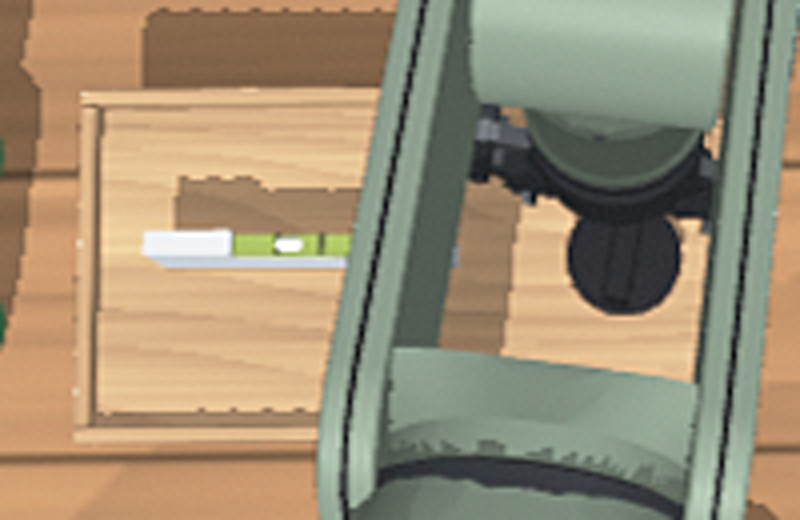

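Run:
```python
from h import *
s=viewer.snapshot("scene"); t=viewer.snapshot("top")
print("level true x .5357; top:",back(t,(90+187/4,100+244/4),.1205).round(4),back(t,(90+290/4,100+244/4),.1165).round(4))
crop(s,"h_sc",255,150,295,190,14);crop(s,"h2_sc",295,135,355,170,12);crop(t,"h_top",225,140,270,185,12);crop(t,"h2_top",120,150,180,175,12)
print("tip pred",proj(s,[.5334,.0141,.2191]),"vs",(230+180/4,60+333.5/4))
```

```text
level true x .5357; top: [0.5343 0.2707 0.1205] [0.5342 0.211  0.1165]
tip pred [273.5781812  142.17415756] vs (275.0, 143.375)
```

View pics/h_sc.png

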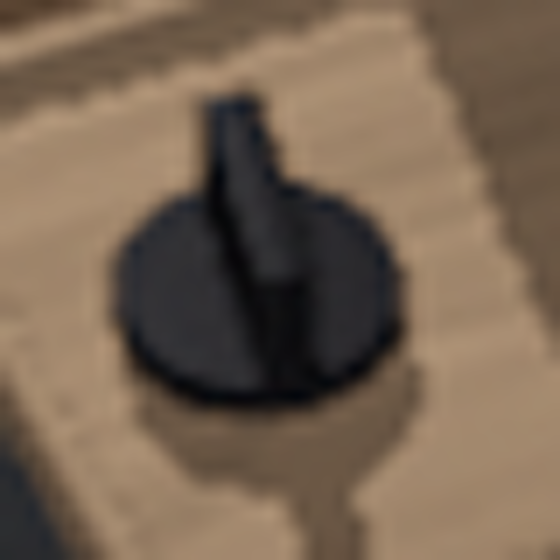

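View pics/h2_sc.png

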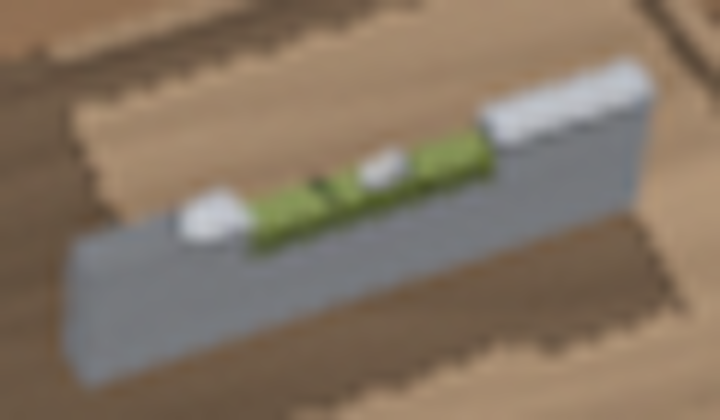

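View pics/h_top.png

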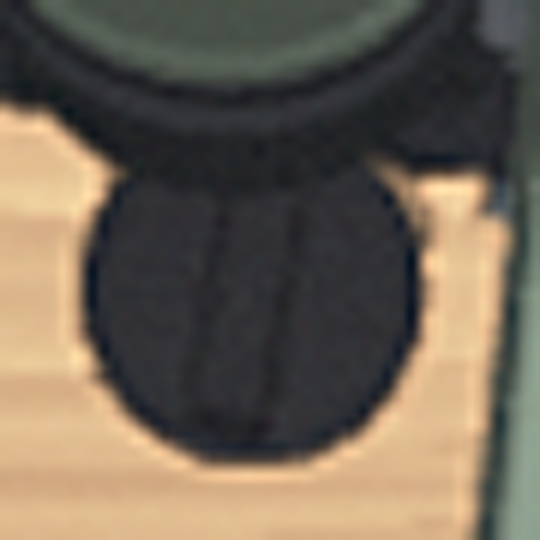

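View pics/h2_top.png

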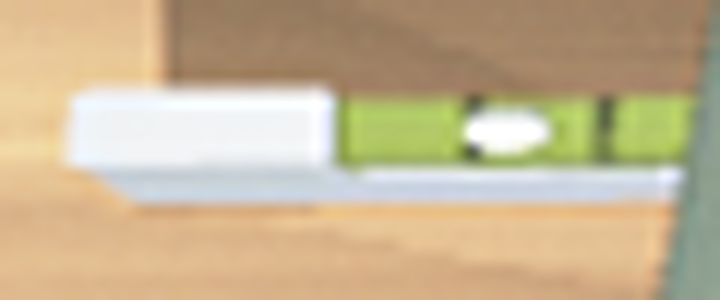

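Run:
```python
from h import *
go([.529,.0138,.106],170.4)
```

```text
t 13.45 pos [0.5339 0.0141 0.22  ] F [ 0.39 -0.49 -1.68] w 0.0856
shift [ 0.029 -0.006  0.57 ] turn [ 0.     0.003 -0.002] q [-0.14  0.13  1.67  0.    1.33 -1.53]
```

Emit:
play_rows([
  [[0.026,-0.004,0.15],[0,0,0]],
  [[0.026,-0.004,0.3],[0,0,-0.002]],
  [[0.026,-0.004,0.42],[0,0,-0.002]],
  [[0.026,-0.004,0.5],[0,0,-0.002]],
  [[0.026,-0.004,0.56],[0,0,-0.002]],
  [[0.026,-0.004,0.56],[0,0,-0.002]],
  [[0.026,-0.004,0.56],[0,0,-0.002]],
])

```text
time_s: 14.32
ee_pos: [0.5304, 0.014, 0.1088]
tcp_rot: [0.084, 0.996, -0.0, 0.005]
wrist_force: [0.4, -0.1, 0.0]
grip_width: 0.0855
```

Run:
```python
from h import *
go([.529,.0138,.106],170.4)
s=viewer.snapshot("scene"); t=viewer.snapshot("top")
crop(s,"i_sc",230,80,330,200,5);crop(t,"i_top",110,120,290,210,4)
```

```text
t 14.32 pos [0.5304 0.014  0.1088] F [ 0.41 -0.1   0.  ] w 0.0855
shift [ 0.007 -0.002  0.014] turn [ 0.     0.003 -0.   ] q [-0.14  0.26  1.78  0.    1.09 -1.54]
```

View pics/i_sc.png

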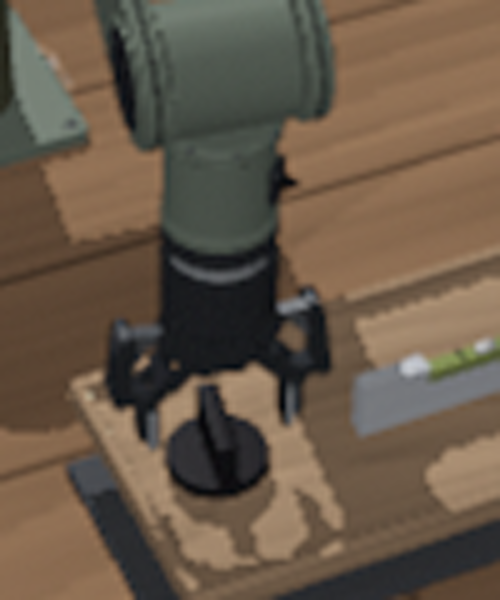

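View pics/i_top.png

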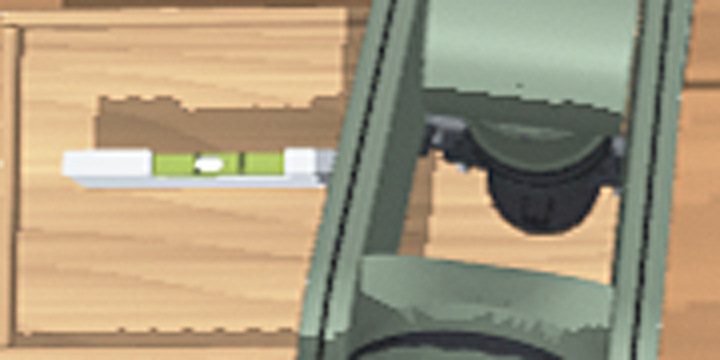

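Emit:
play_rows([
  [[0,0,0],[0,0,0]],
  [[0,0,0],[0,0,0]],
  [[0,0,0],[0,0,0]],
  [[0,0,0],[0,0,0]],
  [[0,0,0],[0,0,0]],
  [[0,0,0],[0,0,0]],
  [[0,0,0],[0,0,0]],
  [[0,0,0],[0,0,0]],
], claw=255)

```text
time_s: 15.42
ee_pos: [0.5307, 0.0136, 0.1092]
tcp_rot: [0.084, 0.996, -0.0, 0.006]
wrist_force: [0.1, -4.2, 1.8]
grip_width: 0.0151
```

Run:
```python
from h import *
go([.529,.0138,.106],170.4); print(bot.observe()["ft_torque"])
```

```text
t 15.43 pos [0.5307 0.0136 0.1092] F [ 0.05 -4.16  1.85] w 0.0151
shift [ 0.009 -0.     0.016] turn [ 0.     0.004 -0.   ] q [-0.14  0.26  1.78 -0.    1.09 -1.54]
[-0.26878006  0.0108639   0.02627989]
```

Emit:
play_rows([
  [[0,0,0.01],[0,0,0]],
  [[0,0,0.02],[0,0,0]],
  [[0,0,0.02],[0,0,0]],
  [[0,0,0.02],[0,0,0]],
])

```text
time_s: 15.92
ee_pos: [0.5319, 0.0133, 0.1065]
tcp_rot: [0.084, 0.996, -0.0, 0.007]
wrist_force: [-0.6, -4.8, 7.1]
grip_width: 0.015
```

Emit:
play_rows([
  [[0,0,0.01],[0,0,0]],
  [[0,0,0.015],[0,0,0]],
  [[0,0,0.015],[0,0,0]],
  [[0,0,0.015],[0,0,0]],
])

```text
time_s: 16.42
ee_pos: [0.5331, 0.0132, 0.1051]
tcp_rot: [0.084, 0.996, -0.0, 0.008]
wrist_force: [-0.7, -5.2, 7.7]
grip_width: 0.015
```

Emit:
play_rows([
  [[0.01,0,0.015],[0,0,0]],
  [[0.012,0,0.02],[0,-0.003,0]],
  [[0.012,0,0.02],[0,-0.003,0]],
  [[0.012,0,0.02],[0,-0.003,0]],
])

```text
time_s: 16.92
ee_pos: [0.5333, 0.0131, 0.1043]
tcp_rot: [0.084, 0.996, -0.001, 0.016]
wrist_force: [-1.8, -5.6, 14.0]
grip_width: 0.0146
```

Run:
```python
from h import *
go([.5307,.0138,.106],170.4); print(bot.observe()["ft_torque"])
t=viewer.snapshot("top")
crop(t,"j_top",110,140,200,185,8)
```

```text
t 16.93 pos [0.5333 0.0131 0.1043] F [-1.76 -5.62 14.02] w 0.0146
shift [ 0.013  0.001 -0.009] turn [ 0.    0.01 -0.  ] q [-0.14  0.26  1.79  0.    1.06 -1.54]
[0.4959103  0.52371725 0.29577496]
```

View pics/j_top.png

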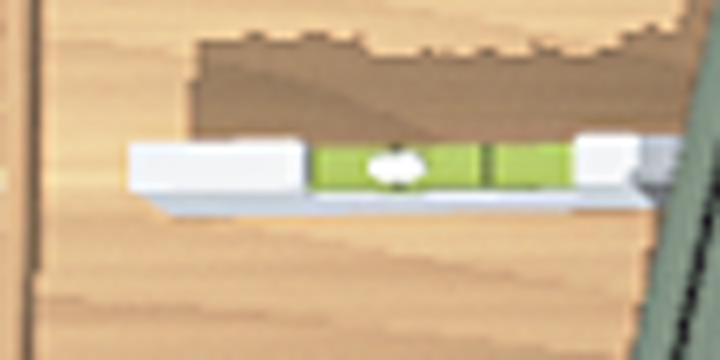

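Emit:
play_rows([
  [[0.008,0,0.012],[0,0.005,0]],
  [[0.012,0,0.012],[0,0.01,0]],
  [[0.012,0,0.012],[0,0.01,0]],
])

```text
time_s: 17.35
ee_pos: [0.5336, 0.0131, 0.1044]
tcp_rot: [0.085, 0.996, 0.001, 0.003]
wrist_force: [-0.9, -4.9, 11.3]
grip_width: 0.015
```

Run:
```python
from h import *
go([.5307,.0138,.106],170.4); print(bot.observe()["ft_torque"])
```

```text
t 17.35 pos [0.5336 0.0131 0.1044] F [-0.85 -4.86 11.32] w 0.015
shift [ 0.015  0.001 -0.008] turn [ 0.001  0.002 -0.001] q [-0.14  0.27  1.77  0.    1.09 -1.54]
[0.37449785 0.08348298 0.05664777]
```

Emit:
play_rows([
  [[0.005,0,0.008],[0,0,0.03]],
  [[0.005,0,0.004],[0,0,0.06]],
  [[0.005,0,0],[0,0,0.09]],
  [[0.005,0,-0.004],[0,0,0.12]],
  [[0.005,0,-0.007],[0,0,0.143]],
  [[0.005,0,-0.007],[0,0,0.143]],
  [[0.005,0,-0.007],[0,0,0.143]],
])

```text
time_s: 18.23
ee_pos: [0.5348, 0.0135, 0.1083]
tcp_rot: [0.304, 0.953, 0.002, 0.005]
wrist_force: [-0.8, -0.7, 12.1]
grip_width: 0.0153
```

Run:
```python
from h import *
go([.5307,.0138,.106],144.6); print(bot.observe()["ft_torque"])
t=viewer.snapshot("top")
crop(t,"k_top",110,140,200,185,8)
s=viewer.snapshot("scene");crop(s,"k_sc",230,80,330,200,5)
```

```text
t 18.23 pos [0.5348 0.0135 0.1083] F [-0.82 -0.73 12.1 ] w 0.0153
shift [ 0.018 -0.011  0.011] turn [ 0.002  0.002 -0.   ] q [-0.14  0.27  1.77  0.    1.1  -1.09]
[-0.00234628  0.23183409  0.0259568 ]
```

View pics/k_top.png

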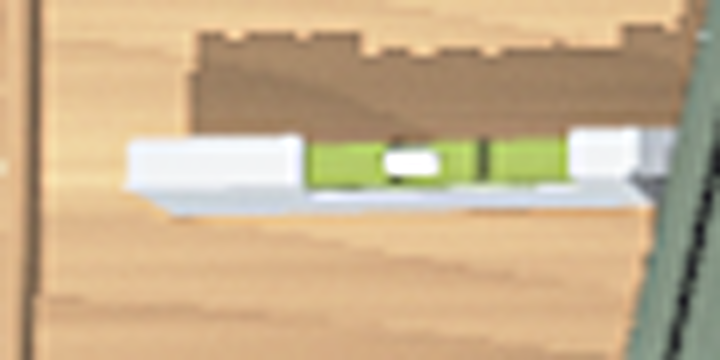

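View pics/k_sc.png

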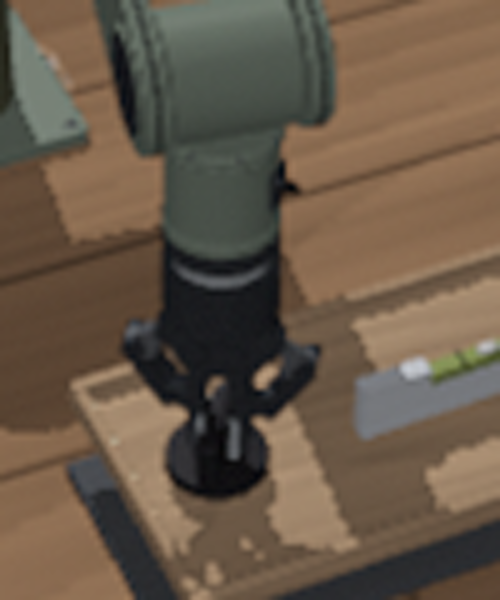

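Emit:
play_rows([
  [[0.005,0,0.008],[0,0,0.03]],
  [[0.005,0,0.004],[0,0,0.06]],
  [[0.005,0,0],[0,0,0.09]],
  [[0.005,0,-0.004],[0,0,0.12]],
  [[0.005,0,-0.006],[0,0,0.13]],
  [[0.005,0,-0.006],[0,0,0.13]],
  [[0.005,0,-0.006],[0,0,0.13]],
  [[0.005,0,-0.006],[0,0,0.13]],
  [[0.005,0,-0.006],[0,0,0.13]],
  [[0.005,0,-0.006],[0,0,0.13]],
  [[0.005,0,-0.006],[0,0,0.13]],
  [[0.005,0,-0.006],[0,0,0.13]],
  [[0.005,0,-0.006],[0,0,0.13]],
  [[0.005,0,-0.006],[0,0,0.13]],
])

```text
time_s: 20.08
ee_pos: [0.5356, 0.014, 0.1119]
tcp_rot: [0.49, 0.871, 0.003, 0.006]
wrist_force: [-1.8, -0.2, 11.1]
grip_width: 0.015
```

Run:
```python
from h import *
go([.5307,.0138,.106],121.2); print(bot.observe()["ft_torque"])
t=viewer.snapshot("top")
crop(t,"l_top",110,140,200,185,8)
```

```text
t 20.07 pos [0.5356 0.014  0.1119] F [-1.79 -0.22 11.15] w 0.015
shift [ 0.012 -0.022  0.029] turn [0.004 0.002 0.   ] q [-0.14  0.26  1.77  0.    1.1  -0.68]
[-0.69048594  0.39742144  0.11053558]
```

View pics/l_top.png

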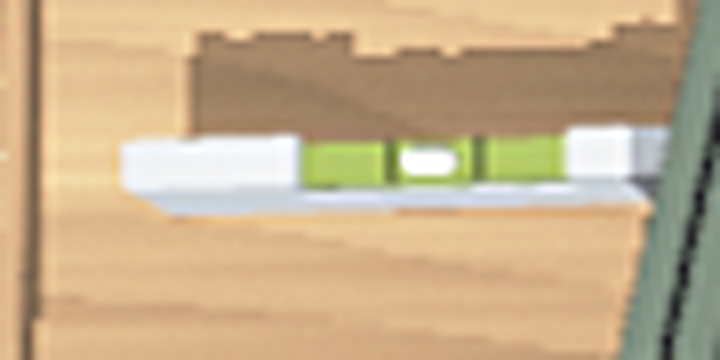

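Emit:
play_rows([
  [[0.004,-0.004,0.012],[0,0,0.02]],
  [[0.004,-0.004,0.01],[0,0,0.035]],
  [[0.004,-0.004,0.01],[0,0,0.035]],
  [[0.004,-0.004,0.01],[0,0,0.035]],
  [[0.004,-0.004,0.01],[0,0,0.035]],
  [[0.004,-0.004,0.01],[0,0,0.035]],
  [[0.004,-0.004,0.01],[0,0,0.035]],
  [[0.004,-0.004,0.01],[0,0,0.035]],
  [[0.004,-0.004,0.01],[0,0,0.035]],
  [[0.004,-0.004,0.01],[0,0,0.035]],
  [[0.004,-0.004,0.01],[0,0,0.035]],
  [[0.004,-0.004,0.01],[0,0,0.035]],
])

```text
time_s: 21.62
ee_pos: [0.5366, 0.0143, 0.1127]
tcp_rot: [0.537, 0.843, 0.004, 0.008]
wrist_force: [-2.1, -0.1, 12.6]
grip_width: 0.0146
```

Run:
```python
from h import *
go([.5307,.0138,.106],115); print(bot.observe()["ft_torque"])
t=viewer.snapshot("top"); s=viewer.snapshot("scene")
crop(t,"m_top",110,140,200,185,8); crop(s,"m_sc",230,80,380,200,5)
r=t["frame"].astype(int)[157:164,145:185]
np.set_printoptions(linewidth=200)
print(r[:,:,0]);print(r[:,:,2])
```

```text
t 21.62 pos [0.5366 0.0143 0.1127] F [-2.15 -0.1  12.6 ] w 0.0146
shift [ 0.01  -0.028  0.033] turn [0.005 0.003 0.   ] q [-0.14  0.26  1.77  0.    1.1  -0.57]
[-0.49927007  0.57887373  0.10769169]
[[247 236 191 162 168 164 164 165 164 165 163 166 173 122 133 171 165 160 162 166 167 168 173 181 118 134 184 181 180 180 179 179 180 181 176 211 242 245 244 243]
 [249 238 182 168 183 183 183 181 183 183 182 183 191 116 137 183 196 201 198 202 205 176 166 188 116 139 188 184 182 182 182 183 183 179 176 209 240 244 242 241]
 [247 235 185 172 179 181 181 180 180 181 180 182 189 116 134 187 250 255 255 255 255 255 219 185 117 137 189 184 181 183 181 180 183 180 175 210 241 244 242 242]
 [247 236 182 171 181 179 179 179 178 181 180 181 189 116 133 202 255 255 254 254 255 255 222 177 117 139 188 185 182 182 183 182 182 180 176 212 242 245 243 243]
 [248 236 184 172 182 181 180 180 180 180 182 178 183 113 130 175 226 241 239 237 238 217 172 182 113 134 181 175 175 173 174 173 177 172 171 201 240 246 240 236]
 [248 235 184 167 171 175 177 175 177 176 177 177 177 131 139 170 166 162 150 145 152 1
[... 681 characters left out ...]
07 106 105 106 108 103  92 164 250 249 246 245]
 [249 250 174  97 102 103 103 104 102 107 104 105 109  72  76 143 255 255 255 255 255 255 208  98  71  83 107 108 105 106 107 106 105 102  92 165 251 250 247 246]
 [250 250 174  96 101 103 103 102 102 101 104  98 101  67  72  85 194 234 228 225 226 180 103  93  64  75  98  92  93  91  93  92  95  89  89 152 246 252 246 243]
 [251 247 174  93  86  98 101  99 102  99 100 107 113  97  96 104  98  89  78  76  91 105 110 119 103 104 108 120 133 131 130 130 124 115 135 143 208 221 212 212]
 [227 219 184 136 112 138 153 153 152 149 144 179 202 200 201 198 198 186 175 174 210 234 234 236 230 220 219 246 255 255 255 255 253 247 246 240 236 225 218 219]]
```

View pics/m_top.png

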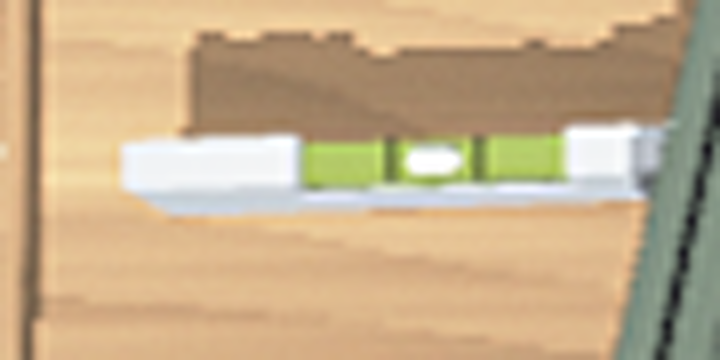

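View pics/m_sc.png

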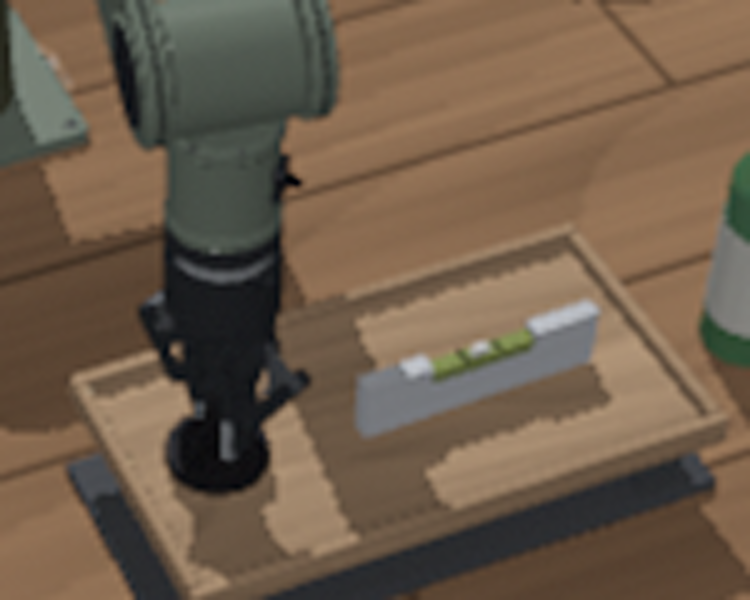

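Run:
```python
from h import *
for i in range(12): t=viewer.snapshot("top")
go([.5307,.0138,.106],115)
r=t["frame"].astype(int)[159:161,145:185].mean(0)
w=np.clip(r[:,2]-115,0,None); w[:14]=0; w[25:]=0; print("bubble",(w*np.arange(40)).sum()/w.sum())
k=np.clip(170-r[:,0],0,None)
for a,b in((11,16),(22,27)): print((k[a:b]*np.arange(a,b)).sum()/k[a:b].sum())
bot.close_job()
```

```text
t 22.32 pos [0.5366 0.0143 0.1127] F [-1.86 -0.27 12.26] w 0.0149
shift [ 0.01  -0.028  0.033] turn [0.005 0.003 0.   ] q [-0.14  0.26  1.77  0.    1.1  -0.57]
bubble 18.77436440677966
13.402234636871508
24.37142857142857
the job is handed in; nothing more can be done
```

I drew the level up out of the wooden holder, stood it on the tray along its long side and let go. I then gripped the knob, pushed it down and turned it about 0.96 rad clockwise. The job was handed in at about 22 s, still gripping and pushing.

- **Bubble:** in the last top picture it was at pixel 18.77, and the midpoint of the two lines was at 18.89. That is about 0.3 mm off centre.
- **Push and grip:** the downward push was steady at 12.3 N, inside the 9 to 16 N range. The fingers were closed on the bar at 15 mm.
- **Tray on its foot:** I could not read the float directly. The bubble moved about 0.0136 rad when I pressed, close to the expected 0.015, so I take the tray as seated.
- **Left alone:** I did not measure the bottles, stopper or look-alikes again. The arm stayed well clear of them.

**Checks that disagreed:**
- The two cameras differed by up to about 10 mm in x on the tray. I relied on the top camera, because it put the released level within about 1.5 mm of where the gripper had let it go.
- The gripper slid about 6 mm along the bar while pressing and turning. The final hold was still steady.

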